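Hold a spring clamp open over a freshly bonded heat spreader

ROBOT

A 6-joint arm with a two-finger parallel gripper is mounted at the origin on the work surface. World frame = base frame: x ahead of the robot, y to its left, z up, the work surface at z = 0. Lengths are in mm, angles in rad, forces in N, time in s.
With the tool pointing down it reaches from about 250 to 775 mm from the base axis. Payload 4 kg.
Tool frame: the origin (TCP) lies midway between the tips of the shut fingers; the grasp point (between the pads) lies 19 mm behind it; z points along the fingers, y is the line along which they close (so a half turn about z gives the same grasp; the last joint's range is limited). The gripper opens to 94 mm and grips with 3 to 60 N. Pads are 16 mm wide; open, the fingers measure 119 mm over their backs; the gripper's body (75 mm by 177 mm) begins 78 mm behind the grasp point.
Start: joints at [1.181, 0.087, 1.371, -0, 1.684, -0.103], TCP at [155.597, 527.553, 179.206] pointing down, gripper open.
Joint ranges: [-3.1, 3.1], [-0.76, 2.03], [0.27, 2.55], [-1.08, 4.22], [0.17, 2.65], [-2.57, 2.57]. Speed limits (rad/s): [2.79, 2.79, 3.14, 3.14, 3.14, 3.14].

INTERFACE

Orientations are given as a rotation vector (axis times angle).
In Python, from rig import read_state, grab_frame, sign_off, masks_of, spot_point gives the robot as it stands. The module is installed in compiled form; this text tells all that it offers.
- The arm moves only by the tool send_rows, never from a script. Its argument "increments" is a list of rows, each a list of 3 entries, a list of its own where there are three numbers: the opening, from 0 (shut) to 1 (fully open), then the shift along the tool's x, y, z in m, then the turn, a rotation vector about the tool's x, y, z in rad. A call has 1 to 10 rows; each row shifts and turns the commanded pose from where the row before left it, along the tool's axes as they then stand; what a row does not reach is not made up. A row lasts 1/12 s, in which the tool goes at most 41.7 mm and 7.16 degrees, less where a joint would pass 70% of its speed; a pose out of reach is approached as far as the arm can. A call with a gripper value outside its range is refused whole. The fingers move at their own pace and stop on an object; the grip force is fixed at half the most. Time passes only in rows, so rows that do not move let the fingers close. It gives the time, the measured TCP pose, the force, the opening and the grip force at its end, in the units of the state.
- read_state(): the state, without advancing time (a new reading comes with each control period).
- grab_frame(name): name is "scene" or "side" or "wrist"; returns a dict with "pixels" (420x560x3 uint8, blue, green, red), "camera_matrix" (3x3 intrinsics, pixels), "R" (3x3) and "t" (3): a world point X has camera coordinates R X + t. Camera axes: x right, y down, z forward; pixel columns grow to the right and rows downward; lengths in mm; the calibration is good to about 2 mm. A picture is of the moment at which its call begins. There is no depth.
- sign_off(): hands the job in; it is judged then, once.
Trained networks look in a picture, given as the dict that the camera call returned (one of the last four; its "shot" number tells which), for a name from the list of things; names that differ only in an ending like _2 or _b are one class to them, and where a whole thing is asked for, a point or a joint stands for the part that bears it (a point fixed in the world has none). Each returns a list of dicts, best first, with "confidence" (0 to 1); they miss things now and then, are a little off and sometimes report something else, mostly with a low value. They report only what shows in the picture. A call takes as long as a camera call. They do not tell look-alikes from the thing itself.
- masks_of(label, picture): "pixels" (420x560 bool, what is visible of it) and "box" ([left, top, width, height] in pixels, round what is visible of it).
- spot_point(label, picture): "location" ([row, column] in pixels: a listed point, or the origin of a listed thing).
The state is a dict: "clock": time; "qpos": joint angles; "qvel": joint speeds; "effort": joint torques, N m; "tool_pos": TCP position; "tcp_rot": TCP orientation; "wrist_force": force on the tool from outside, world axes, zero at the start; "torque": the same for the moment, N m; "grip_width": finger opening in mm; "grip_force": force on a finger pad.
Only numpy, scipy, OpenCV 4.12 (cv2) and the standard library are available. Lean on these libraries where they do the work, as an engineer would, in place of code of your own. Each camera call takes 0.05 s, during which the arm holds its last target. There are 200 camera calls.

TASK

I have just bonded a heat spreader plate to the card that stands in the motherboard, and it needs clamping. Squeeze the spring clamp open to free it from the rim of the screw tray, then bring it over the card's top edge, square to the card and in the middle of the plate, one jaw reaching a centimetre or more down each side. Do not let it bite yet and do not knock the card or plate: finish while still squeezing and holding it there, jaws at least 15 mm apart and touching neither, so that I can slip pads in; leave the other things on the bench alone.

Things in the scene. Friction and masses are not known exactly. Their poses are not given: they have to be found in the camera images.
- clip: loose spring clamp: two sheet steel levers, black dipped handles, 98 mm long, 22 mm wide, 66 g. It starts biting the tray's rim, handles up. Origin on the hinge pin, 48 mm above the jaw ends, 49 mm below the handle ends. y: along the pin (and the rim), x: across the jaws, the squeezing direction, z: up to the handles. This body is the -x lever; squeezed, it turns by half the joint's angle
- clip_lever (a joint): opening angle between the levers, rad: 0 biting the 3 mm rim, jaws parallel; grows as the handles are squeezed, limit 0.64; a spring shuts it (6 N at each handle end at 0, 11 N at 0.5). Width over the handle ends / gap of the jaw ends, mm: 59/3 at 0, 49/13 at 0.2, 39/22 at 0.4, 34/27 at 0.5. The 21 mm wide handle ends are the widest part and rise 6 mm further from the pin by 0.5
- jaw_a (a point): inner lower edge of the rubber jaw pad of the first lever, middle of its 20 mm width (the clamp's own -x side). The pads are 4 mm thick and 12 mm high
- jaw_b (a point): the same point of the second lever's jaw pad (+x side)
- tray: sheet steel screw tray, 110 (x) x 190 (y) x 60 mm high, walls 3 mm, fixed. Origin at the middle of its underside. The clamp bites the top of its 190 mm long wall on the robot's side (middle of that wall 53.5 mm to the tray's own -x), jaw ends 14 mm below the rim
- board: small motherboard, 170 x 170 mm, on a 190 x 190 mm foam pad, fixed. Origin at the middle of the pad's underside, on the bench. Its cooler and memory, on the far side of the card, are at most 60 mm high
- card: expansion card standing upright in the board's slot, 2 mm thick, 160 mm long, fixed. Origin at the middle of its top edge, which is level and 120 mm above the bench; x is normal to the card, y runs along the edge. A steel bracket closes its -y end
- spreader: plain aluminium heat spreader plate bonded flat to the card's +x face (the one away from the robot): 60 mm along the card, 70 mm high, 3 mm thick with 3 mm ribs from 35 mm below the edge down; its upper border is 2 mm below the card's top edge. Its place along the card varies. Origin as edge_mid
- edge_mid (a point): where the clamp belongs: level with the card's top edge, in the middle of the plate along y, and in the middle of card plus plate (5 mm thick together) along x; axes as the card's
- screwdriver: loose screwdriver, 170 mm, lying at the left side of the bench
- tape: loose roll of packing tape, 100 mm across, 48 mm high
- multimeter: loose grey multimeter, 150 x 76 x 34 mm
- heatsink: loose finned aluminium heat sink, 76 x 90 x 38 mm
There are look-alikes about, which are no part of the job. There is more than one size of the clip; the job needs the middle-sized.

How it is judged:
By the outcome, as a careful person would: the job done as asked, in the order asked, and still so for the second after the job is handed in, while the arm keeps its last pose, push and grip.
It also fails if it takes over 35 s, if anything falls off the work surface, if the arm or the gripper's body presses on something with over 40 N, if the wrist force passes 120 N, or if a joint passes its speed limit or range.

## Working session

There is one attempt and no reset: what is moved stays moved. The work goes in short steps, Python scripts to look and compute and a tool call to move; the robot and the scene stay as the last step left them, time stands still between calls to the robot, and variables do not carry over. Pictures are saved under pics/ and viewed, at most 10 in all, crops included, and the job is handed in when it is done.

Besides the shell and the picture viewer there is one more tool, called after "Request:" as name([rows], argument=value, ...), one row to a line, values as JSON. send_rows: Moves the arm, as the interface text tells. Its arguments: {"type":"object","properties":{"increments":{"type":"array"}},"required":["increments"]}

```bash
mkdir -p pics
cat > h.py <<'E'
import numpy as np, cv2
from rig import *
def proj(f,X):
    c=f["R"]@np.array(X,float)+f["t"]; p=f["camera_matrix"]@c; return p[:2]/p[2]
def ray(f,rc):
    d=np.linalg.inv(f["camera_matrix"])@np.array([rc[1],rc[0],1.0]); R=np.array(f["R"]); return -R.T@f["t"], R.T@d/np.linalg.norm(d)
def atz(f,rc,z):
    o,d=ray(f,rc); return o+d*(z-o[2])/d[2]
def tri(obs):
    A=np.zeros((3,3));b=np.zeros(3)
    for f,rc in obs:
        o,d=ray(f,rc);P=np.eye(3)-np.outer(d,d);A+=P;b+=P@o
    X=np.linalg.solve(A,b)
    return X,[np.linalg.norm(proj(f,X)-np.array(rc)[::-1]) for f,rc in obs]
E
python3 - <<'E'
from h import *
np.set_printoptions(precision=1,suppress=True)
s=read_state();print(s)
fs={n:grab_frame(n) for n in("scene","side","wrist")}
cv2.imwrite("pics/a.png",fs["scene"]["pixels"]);cv2.imwrite("pics/b.png",fs["side"]["pixels"])
for n,f in fs.items():
    print(n,"cam at",-np.array(f["R"]).T@f["t"])
    for l in("clip","jaw_a","jaw_b","tray","card","edge_mid","spreader","board"):
        print(n,l,[(np.round(d["location"]),round(d["confidence"],2)) for d in spot_point(l,f)][:5])
E
```

```text
{'clock': 0.0, 'qpos': array([ 1.2,  0.1,  1.4, -0. ,  1.7, -0.1]), 'qvel': array([-0.,  0.,  0.,  0.,  0.,  0.]), 'effort': array([  0. , -34. , -30.2,   0.1,   0. ,  -0. ]), 'tool_pos': array([155.4, 527. , 178. ]), 'tcp_rot': array([-0.4, -3.1,  0. ]), 'wrist_force': array([0.2, 0.5, 0.2]), 'torque': array([-0. ,  0. , -0.1]), 'grip_force': 0.0, 'grip_width': 93.69901684926799}
scene cam at [1314.9 -584.1 1029.5]
scene clip [(array([232., 261.]), 0.94), (array([250., 244.]), 0.64), (array([251., 228.]), 0.4), (array([190., 396.]), 0.3), (array([196., 346.]), 0.16)]
scene jaw_a [(array([248., 262.]), 0.94), (array([264., 248.]), 0.66), (array([250., 264.]), 0.64), (array([259., 228.]), 0.57), (array([259., 228.]), 0.5)]
scene jaw_b [(array([248., 262.]), 0.94), (array([264., 248.]), 0.66), (array([250., 264.]), 0.64), (array([259., 228.]), 0.57), (array([259., 228.]), 0.5)]
scene tray [(array([297., 239.]), 0.95), (array([193., 346.]), 0.69)]
scene card [(array([199., 336.]), 0.66)]
scene edge_mid [(array([193., 346.]), 0.48)]
scene spreader [(array([194., 348.]), 0.61)]
scene board [(array([238., 348.]), 0.71)]
side cam at [ 53.9 976.2 797. ]
side clip [(array([221., 286.]), 0.81), (array([190., 278.]), 0.6), (array([211., 305.]), 0.5)]
side jaw_a [(array([237., 286.]), 0.88), (array([198., 279.]), 0.7), (array([198., 282.]), 0.66), (array([220., 306.]), 0.62), (array([218., 304.]), 0.61)]
side jaw_b [(array([237., 286.]), 0.88), (array([198., 279.]), 0.7), (array([198., 282.]), 0.66), (array([220., 306.]), 0.62), (array([218., 304.]), 0.61)]
side tray [(array([204., 269.]), 0.58)]
side card [(array([248., 221.]), 0.74), (array([370., 160.]), 0.4)]
side edge_mid []
side spreader []
side board [(array([277., 202.]), 0.69)]
wrist cam at [ 91.9 546.1 382.6]
wrist clip []
wrist jaw_a []
wrist jaw_b []
wrist tray []
wrist card []
wrist edge_mid []
wrist spreader []
wrist board []
```

View pics/a.png

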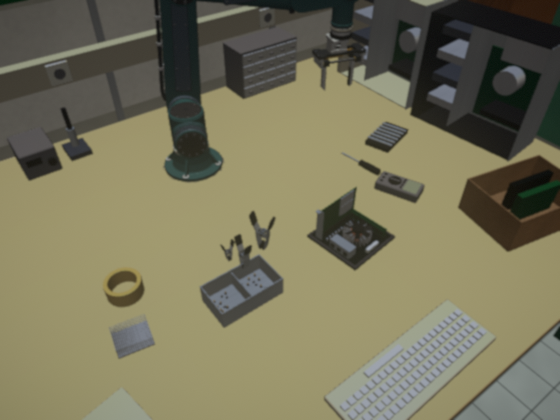

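View pics/b.png

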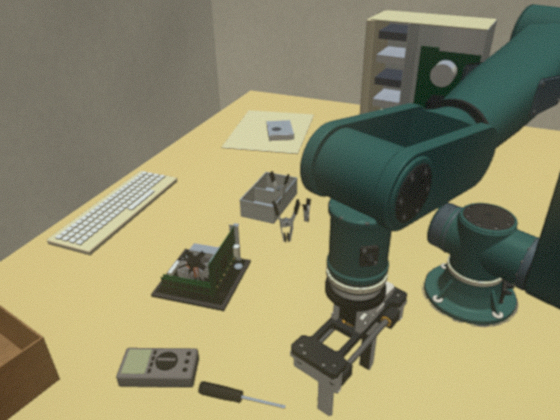

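Scene picture: three clamps stand together. One is large at (col 261, row 232), one is on the tray rim at (244, 250), and one is small at (228, 251). In the side picture they are at (286, 221), (278, 190) and (305, 211). The clamp on the rim fits the description; next I'll locate everything.

Run:
```python
from h import *
np.set_printoptions(precision=1,suppress=True)
a=grab_frame("scene");b=grab_frame("side")
for n,p,q in(("big",(232,261),(221,286)),("mid",(250,244),(190,278)),("small",(251,228),(211,305)),("midjaw",(264,248),(198,281)),("bigjaw",(248,262),(237,286))):
    print(n,tri([(a,p),(b,q)]))
print("tray",atz(a,(297,239),0),"card",atz(a,(199,336),120),atz(b,(248,221),120),"board",atz(a,(238,348),0),atz(b,(277,202),0),"edge",atz(a,(193,346),120))
for l in ("tape","screwdriver","multimeter","heatsink"): 
  d=spot_point(l,a); print(l,[(atz(a,x["location"],20),x["confidence"]) for x in d])
cv2.imwrite("pics/c.png",np.hstack([cv2.resize(a["pixels"][190:330,190:330],None,fx=2.8,fy=2.8,interpolation=2),cv2.resize(a["pixels"][170:310,290:430],None,fx=2.8,fy=2.8,interpolation=2)]))
```

```text
big (array([489.1, -38.7,  59.7]), [np.float64(0.5234994934023914), np.float64(0.5535785553826646)])
mid (array([ 551.4, -133.7,   94.8]), [np.float64(1.5985629525498397), np.float64(1.480706247071987)])
small (array([ 473.9, -144.4,   33.4]), [np.float64(0.4449012279483472), np.float64(0.43415147662124265)])
midjaw (array([ 557.7, -140.4,   56.7]), [np.float64(2.9457071802314587), np.float64(2.7170890453049896)])
bigjaw (array([493.7, -42.9,   0.6]), [np.float64(0.2811422213299703), np.float64(0.29683538607380067)])
tray [ 606.7 -196.7    0. ] card [556.5 182.9 120. ] [550.4 207.2 120. ] board [615.5 192.    0. ] [622.7 196.2   0. ] edge [553.5 225.1 120. ]
tape [(array([383. , 438.3,  20. ]), 0.67), (array([ 539.6, -134.1,   20. ]), 0.66), (array([ 417.4, -438.9,   20. ]), 0.56)]
screwdriver [(array([386. , 453.3,  20. ]), 0.46)]
multimeter [(array([559.1, 464.2,  20. ]), 0.71)]
heatsink [(array([ 572.4, -487.3,   20. ]), 0.63)]
```

View pics/c.png

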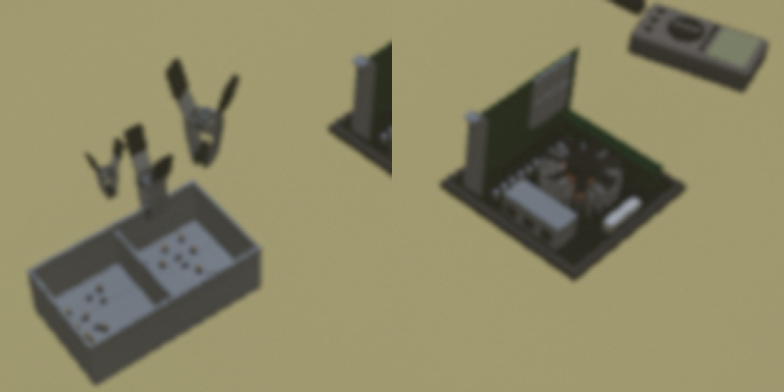

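The crop shows the rim clamp at scene (244, 250), middle-sized. The big clamp stands free beside the tray and the small one stands behind it. The card and plate are visible, with the plate towards the +y end. Next I'll work out the yaws and plan a look from the wrist camera.

```bash
cat >> h.py <<'E'
from scipy.spatial.transform import Rotation as Ro
def down(yaw): # tool y along world yaw, z down
    y=np.array([np.cos(yaw),np.sin(yaw),0]);z=np.array([0,0,-1.]);return np.c_[np.cross(y,z),y,z]
def plan(pos,yaw,open_,n=None,start=None):
    s=read_state()
    p0,R0=start if start else (np.array(s["tool_pos"]),Ro.from_rotvec(s["tcp_rot"]).as_matrix())
    R1=down(yaw); w=Ro.from_matrix(R0.T@R1).as_rotvec(); d=np.array(pos,float)-p0
    m=int(max(np.ceil(np.linalg.norm(d)/38),np.ceil(np.linalg.norm(w)/.115),1)); n=max(n or m,m)
    rows=[]
    for i in range(n):
        Ri=R0@Ro.from_rotvec(w*i/n).as_matrix()
        rows.append([open_,[float(round(v,4)) for v in Ri.T@d/n/1000],[float(round(v,4)) for v in w/n]])
    for k in range(0,n,10): print(str(rows[k:k+10]).replace(" ",""))
E
python3 - <<'E'
from h import *
a=grab_frame("scene")
p,q=atz(a,(287,200),60),atz(a,(255,259.6),60); print("rim",p,q,np.arctan2(*(q-p)[:2]))
# card top edge: bracket top, far corner
p,q=atz(a,(170+117/2.8,290+(475-392)/2.8),120),atz(a,(170+50/2.8,290+(577-392)/2.8),120); print("card",p,q,np.arctan2(*(q-p)[:2]))
plan([551,-165,270],-0.1,1.0)
E
```

```text
rim [ 560.59852832 -282.84213256   60.        ] [559.90938706 -94.5066465   60.        ] -0.0036590989916837607
card [570.92105538 108.15724171 120.        ] [553.6329425  265.89727117 120.        ] -0.10916307425683314
[[1.0,[-0.0261,-0.0251,-0.0041],[0.0,-0.0,0.0629]],[1.0,[-0.0277,-0.0234,-0.0041],[0.0,-0.0,0.0629]],[1.0,[-0.0291,-0.0216,-0.0041],[0.0,-0.0,0.0629]],[1.0,[-0.0304,-0.0198,-0.0041],[0.0,-0.0,0.0629]],[1.0,[-0.0316,-0.0178,-0.0041],[0.0,-0.0,0.0629]],[1.0,[-0.0326,-0.0158,-0.0041],[0.0,-0.0,0.0629]],[1.0,[-0.0336,-0.0137,-0.0041],[0.0,-0.0,0.0629]],[1.0,[-0.0344,-0.0116,-0.0041],[0.0,-0.0,0.0629]],[1.0,[-0.035,-0.0094,-0.0041],[0.0,-0.0,0.0629]],[1.0,[-0.0355,-0.0072,-0.0041],[0.0,-0.0,0.0629]]]
[[1.0,[-0.0359,-0.0049,-0.0041],[0.0,-0.0,0.0629]],[1.0,[-0.0362,-0.0027,-0.0041],[0.0,-0.0,0.0629]],[1.0,[-0.0362,-0.0004,-0.0041],[0.0,-0.0,0.0629]],[1.0,[-0.0362,0.0019,-0.0041],[0.0,-0.0,0.0629]],[1.0,[-0.036,0.0042,-0.0041],[0.0,-0.0,0.0629]],[1.0,[-0.0357,0.0064,-0.0041],[0.0,-0.0,0.0629]],[1.0,[-0.0352,0.0087,-0.0041],[0.0,-0.0,0.0629]],[1.0,[-0.0346,0.0109,-0.0041],[0.0,-0.0,0.0629]],[1.0,[-0.0338,0.013,-0.0041],[0.0,-0.0,0.0629]],[1.0,[-0.0329,0.0151,-0.0041],[0.0,-0.0,0.0629]]]
[[1.0,[-0.0319,0.0172,-0.0041],[0.0,-0.0,0.0629]],[1.0,[-0.0308,0.0191,-0.0041],[0.0,-0.0,0.0629]]]
```

Request:
send_rows([
  [1.0, [-0.026, -0.025, -0.004], [0, 0, 0.063]],
  [1.0, [-0.028, -0.023, -0.004], [0, 0, 0.063]],
  [1.0, [-0.029, -0.022, -0.004], [0, 0, 0.063]],
  [1.0, [-0.03, -0.02, -0.004], [0, 0, 0.063]],
  [1.0, [-0.032, -0.018, -0.004], [0, 0, 0.063]],
  [1.0, [-0.033, -0.016, -0.004], [0, 0, 0.063]],
  [1.0, [-0.034, -0.014, -0.004], [0, 0, 0.063]],
  [1.0, [-0.034, -0.012, -0.004], [0, 0, 0.063]],
  [1.0, [-0.035, -0.009, -0.004], [0, 0, 0.063]],
  [1.0, [-0.036, -0.007, -0.004], [0, 0, 0.063]],
])

```text
clock: 2.53
tool_pos: [336.0, 209.9, 219.7]
tcp_rot: [1.394, 2.815, 0.002]
wrist_force: [1.6, 0.8, -0.5]
grip_width: 94.1
grip_force: 0.0
```

Request:
send_rows([
  [1.0, [-0.036, -0.005, -0.004], [0, 0, 0.063]],
  [1.0, [-0.036, -0.003, -0.004], [0, 0, 0.063]],
  [1.0, [-0.036, 0, -0.004], [0, 0, 0.063]],
  [1.0, [-0.036, 0.002, -0.004], [0, 0, 0.063]],
  [1.0, [-0.036, 0.004, -0.004], [0, 0, 0.063]],
  [1.0, [-0.036, 0.006, -0.004], [0, 0, 0.063]],
  [1.0, [-0.035, 0.009, -0.004], [0, 0, 0.063]],
  [1.0, [-0.035, 0.011, -0.004], [0, 0, 0.063]],
  [1.0, [-0.034, 0.013, -0.004], [0, 0, 0.063]],
  [1.0, [-0.033, 0.015, -0.004], [0, 0, 0]],
])

```text
clock: 3.37
tool_pos: [515.3, -105.8, 259.4]
tcp_rot: [2.126, 2.313, 0.001]
wrist_force: [0.6, -0.3, 0.1]
grip_width: 94.0
grip_force: 0.0
```

Request:
send_rows([
  [1.0, [-0.03, 0.019, -0.004], [0, 0, 0]],
  [1.0, [-0.03, 0.02, -0.004], [0, 0, 0]],
  [1.0, [0, 0, 0], [0, 0, 0]],
  [1.0, [0, 0, 0], [0, 0, 0]],
])

```text
clock: 3.7
tool_pos: [559.1, -161.7, 265.4]
tcp_rot: [-2.123, -2.311, 0.001]
wrist_force: [-1.1, 0.1, -0.1]
grip_width: 93.8
grip_force: 0.0
```

Run:
```python
from h import *
np.set_printoptions(precision=1,suppress=True)
s=read_state();print(s["clock"],s["tool_pos"],Ro.from_rotvec(s["tcp_rot"]).as_matrix())
f=grab_frame("wrist");print(-f["R"].T@f["t"])
cv2.imwrite("pics/d.png",f["pixels"])
for l in("clip","jaw_a","jaw_b"):
    print(l,[(np.round(d["location"]),round(d["confidence"],2)) for d in spot_point(l,f)][:5])
print("pin pred",proj(f,[551,-134,94]))
```

```text
3.7 [ 559.1 -161.7  265.4] [[-0.1  1.  -0. ]
 [ 1.   0.1  0. ]
 [ 0.  -0.  -1. ]]
[554.4 -95.7 469.9]
clip [(array([ 75., 231.]), 0.75), (array([171., 275.]), 0.72), (array([161., 216.]), 0.63)]
jaw_a [(array([ 84., 235.]), 0.92), (array([168., 276.]), 0.9), (array([159., 218.]), 0.84), (array([170., 279.]), 0.79), (array([ 82., 237.]), 0.6)]
jaw_b [(array([ 84., 235.]), 0.92), (array([168., 276.]), 0.9), (array([159., 218.]), 0.84), (array([170., 279.]), 0.79), (array([ 82., 237.]), 0.6)]
pin pred [272.5 165.5]
```

View pics/d.png

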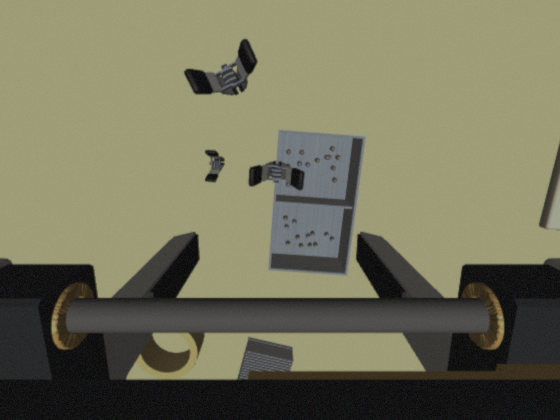

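The wrist picture shows the middle clamp on the tray wall, pin at (275, 171), handles at (256, 176) and (298, 178). The big clamp is at (228, 78) and the small one at (215, 165). They stand clear of the grasp.

Run:
```python
from h import *
np.set_printoptions(precision=3,suppress=True)
f=grab_frame("wrist")
p,q=atz(f,(131,279),60),atz(f,(270,270),60);v=p-q;print("rim",p,q,"tray yaw",-np.arctan2(v[0],v[1]))
print("pin",atz(f,(171,275),94))
ms=masks_of("clip",f)
for m in ms:
    print(m["box"],m["confidence"])
m=min(ms,key=lambda m:abs(m["box"][0]+m["box"][2]/2-276)+abs(m["box"][1]+m["box"][3]/2-173))["pixels"]
g=f["pixels"].max(2); d=(cv2.dilate(m.astype(np.uint8),np.ones((5,5)))>0)&(g<45)
n,lab,st,c=cv2.connectedComponentsWithStats(d.astype(np.uint8))
for i in range(1,n):
    if st[i,4]>20:
        r=cv2.minAreaRect(np.argwhere(lab==i)[:,::-1].astype(np.float32)); b=cv2.boxPoints(r)
        print(st[i],"rect",b.round(0).tolist()); print([atz(f,(y,x),143)[:2] for x,y in b])
cv2.imwrite("pics/e.png",cv2.resize(f["pixels"][120:230,180:340],None,fx=5,fy=5,interpolation=2))
```

```text
rim [554.988 -91.685  60.   ] [ 559.58  -280.696   60.   ] tray yaw 0.02429372997477604
pin [ 554.242 -138.266   94.   ]
[185.6, 40.7, 76.7, 58.4] 0.77
[205.4, 148.4, 16.7, 36.1] 0.68
[245.9, 163.1, 60.2, 27.2] 0.67
[250 168  12  19 186] rect [[250.0, 168.0], [261.0, 168.0], [261.0, 186.0], [250.0, 186.0]]
[array([ 528.04 , -131.605]), array([ 539.352, -130.591]), array([ 540.813, -149.339]), array([ 529.352, -150.366])]
[291 170  13  21 198] rect [[290.0, 189.0], [292.0, 170.0], [304.0, 171.0], [302.0, 190.0]]
[array([ 571.032, -150.006]), array([ 571.029, -129.577]), array([ 583.399, -129.702]), array([ 583.578, -150.151])]
```

View pics/e.png

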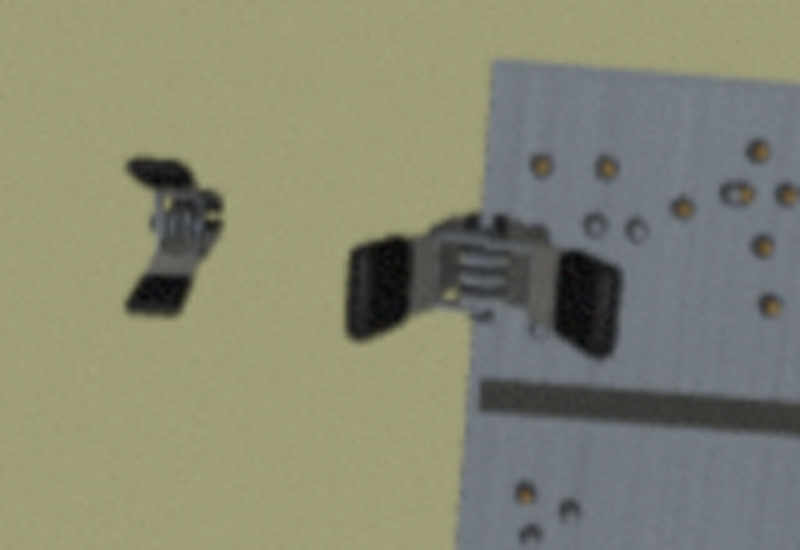

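Run:
```python
from h import *
plan([557,-140,180],0.02,1.0)
```

```text
[[1.0,[0.0064,0.0001,0.0294],[0.0005,0.0001,0.0228]],[1.0,[0.0064,-0.0,0.0294],[0.0005,0.0001,0.0228]],[1.0,[0.0064,-0.0002,0.0294],[0.0005,0.0001,0.0228]]]
```

Request:
send_rows([
  [1.0, [0.0065, 0, 0.029], [0, 0, 0.023]],
  [1.0, [0.0065, 0, 0.029], [0, 0, 0.023]],
  [1.0, [0.0065, 0, 0.029], [0, 0, 0.023]],
  [1.0, [0, 0, 0], [0, 0, 0]],
  [1.0, [0, 0, 0], [0, 0, 0]],
])

```text
clock: 4.42
tool_pos: [556.1, -139.7, 179.0]
tcp_rot: [-2.197, -2.241, 0.002]
wrist_force: [-0.2, -0.5, 0.2]
grip_width: 93.8
grip_force: 0.0
```

Run:
```python
from h import *
np.set_printoptions(precision=3,suppress=True)
s=read_state();print(s["clock"],s["tool_pos"],s["tcp_rot"])
f=grab_frame("wrist")
g=f["pixels"].max(2); c=proj(f,[557,-140,143]);print(c)
x,y=c.astype(int);mask=np.zeros_like(g);mask[y-40:y+40,x-60:x+60]=1
n,lab,st,_=cv2.connectedComponentsWithStats(((g<45)&(mask>0)).astype(np.uint8))
for i in range(1,n):
    if st[i,4]>80:
        b=cv2.boxPoints(cv2.minAreaRect(np.argwhere(lab==i)[:,::-1].astype(np.float32)))
        print(st[i]);print([atz(f,(v,u),143)[:2].round(1).tolist() for u,v in b])
p=f["pixels"].copy();
for k in(-47,47): 
    u=proj(f,[557+k,-140,143]).astype(int);cv2.circle(p,tuple(int(t) for t in u),2,(0,0,255),-1)
cv2.imwrite("pics/f.png",p)
```

```text
4.4167 [ 556.091 -139.737  179.001] [-2.197 -2.241  0.002]
[278.065 219.626]
[242 203  16  30 366]
[[528.8, -127.3], [540.4, -127.0], [540.6, -150.5], [528.7, -150.8]]
[296 203  18  32 400]
[[569.7, -126.7], [582.4, -125.5], [585.2, -150.9], [572.2, -152.1]]
```

View pics/f.png

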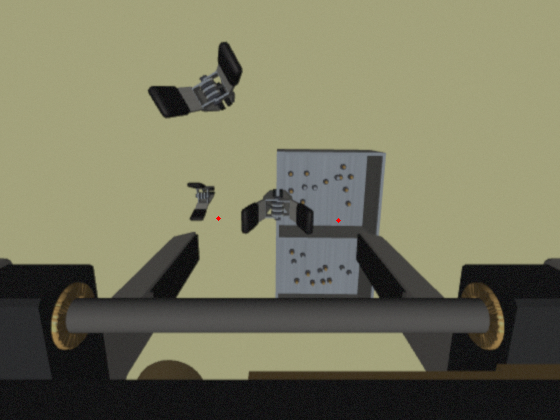

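The clamp's handle ends are centred at (556.7, -139), handles at pixels (250, 218) and (304, 218), between the fingers. I'll lower and squeeze.

Request:
send_rows([
  [1.0, [0.0005, 0.0005, 0.026], [0, 0, 0]],
  [1.0, [0, 0, 0.026], [0, 0, 0]],
  [1.0, [0, 0, 0], [0, 0, 0]],
  [0.7, [0, 0, 0], [0, 0, 0]],
  [0.62, [0, 0, 0], [0, 0, 0]],
  [0.55, [0, 0, 0], [0, 0, 0]],
  [0.5, [0, 0, 0], [0, 0, 0]],
])

```text
clock: 5.05
tool_pos: [559.4, -141.0, 130.9]
tcp_rot: [2.199, 2.238, 0.003]
wrist_force: [0.6, 0.1, -0.0]
grip_width: 70.9
grip_force: 0.0
```

Request:
send_rows([
  [0.46, [0, 0, 0], [0, 0, 0]],
  [0.42, [0, 0, 0], [0, 0, 0]],
  [0.39, [0, 0, 0], [0, 0, 0]],
  [0.385, [0, 0, 0], [0, 0, 0]],
  [0.385, [0, 0, 0], [0, 0, 0]],
  [0.385, [0, 0, 0], [0, 0, 0]],
])

```text
clock: 5.55
tool_pos: [557.9, -140.4, 128.1]
tcp_rot: [-2.201, -2.241, 0.0]
wrist_force: [0.0, 0.5, 1.0]
grip_width: 37.0
grip_force: 0.0
```

Run:
```python
from h import *
s=read_state();print(s["clock"],s["tool_pos"],s["tcp_rot"],s["grip_width"],s["grip_force"])
f=grab_frame("wrist")
cv2.imwrite("pics/g.png",f["pixels"])
```

```text
5.55 [ 557.93013419 -140.35219021  128.05508033] [-2.20112995e+00 -2.24116120e+00  1.16207108e-05] 36.97816783327664 0.0
```

View pics/g.png

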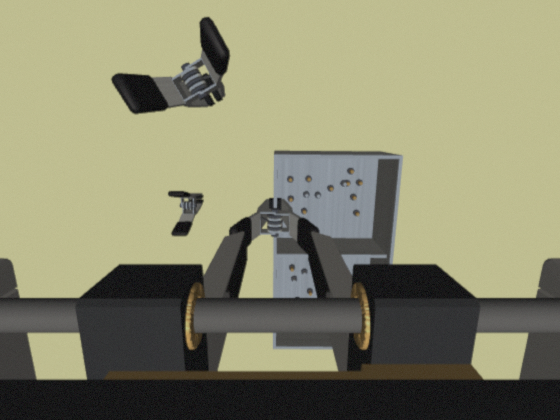

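Run:
```python
from h import *
f=grab_frame("wrist");s=read_state();print(s["grip_width"],s["grip_force"],-f["R"].T@f["t"])
for X in([558,-140,128],[558-18.5,-140,128],[558-31,-132,128],[558-29,-139,143],[558+29,-139,143],[538,-139,147],[558,-139,94]): print(X,proj(f,X).round())
cv2.imwrite("pics/i.png",cv2.resize(f["pixels"][180:310,180:370],None,fx=4.2,fy=4.2,interpolation=2))
```

```text
36.1449801903708 0.0 [557.14111995 -73.83367307 332.48434995]
[558, -140, 128] [277. 233.]
[539.5, -140, 128] [249. 232.]
[527, -132, 128] [230. 221.]
[529, -139, 143] [230. 238.]
[587, -139, 143] [323. 240.]
[538, -139, 147] [244. 240.]
[558, -139, 94] [277. 218.]
```

View pics/i.png

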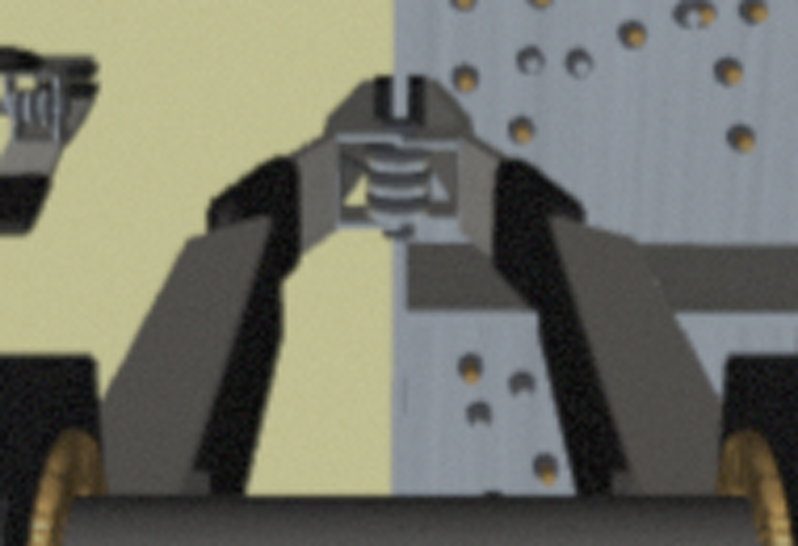

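Run:
```python
from h import *
np.set_printoptions(precision=1,suppress=True)
f=grab_frame("wrist");a=grab_frame("scene");b=grab_frame("side");print(read_state()["grip_force"],read_state()["grip_width"],read_state()["clock"])
for n,x in(("w",f),("sc",a),("si",b)):
  for l in("clip","jaw_a","jaw_b"):
    print(n,l,[(np.round(d["location"],1),round(d["confidence"],2)) for d in spot_point(l,x)][:6])
print("jaw pred closed", [proj(f,[557+k,-139,46]) for k in(-1.5,1.5,-12,12)])
g=f["pixels"].max(2)
for r in(198,202,206): print(r,g[r,255:301])
ca=cv2.resize(a["pixels"][200:280,200:300],(400,320),interpolation=2);cb=cv2.resize(b["pixels"][140:220,230:330],(400,320),interpolation=2)
cv2.imwrite("pics/j.png",np.vstack([np.hstack([ca,cb]),cv2.resize(f["pixels"][185:255,190:390],(800,280),interpolation=2)]))
```

```text
0.0 36.01453642401521 5.8
w clip [(array([ 80.2, 197.8]), 0.92), (array([202.8, 189.6]), 0.89), (array([222. , 272.8]), 0.59)]
w jaw_a [(array([207.2, 273.1]), 0.85), (array([206.8, 274.3]), 0.85), (array([ 87.8, 210.2]), 0.81), (array([ 92.7, 209.4]), 0.79), (array([193.7, 196.3]), 0.78)]
w jaw_b [(array([207.2, 273.1]), 0.85), (array([206.8, 274.3]), 0.85), (array([ 87.8, 210.2]), 0.81), (array([ 92.7, 209.4]), 0.79), (array([193.7, 196.3]), 0.78)]
sc clip [(array([250.6, 228. ]), 0.71), (array([231.2, 260.3]), 0.57), (array([296., 241.]), 0.54)]
sc jaw_a [(array([245.5, 263.8]), 0.72), (array([258.3, 227.1]), 0.66), (array([268.4, 245.5]), 0.59), (array([267.1, 245.9]), 0.53), (array([259.2, 227.4]), 0.44), (array([246.9, 263.7]), 0.41)]
sc jaw_b [(array([245.5, 263.8]), 0.72), (array([258.3, 227.1]), 0.66), (array([268.4, 245.5]), 0.59), (array([267.1, 245.9]), 0.53), (array([259.2, 227.4]), 0.44), (array([246.9, 263.7]), 0.41)]
si clip [(array([245.7, 221.4]), 0.72), (array([187.8, 282.1]), 0.5), (array([212.5, 305.1]), 0.5)]
si jaw_a [(array([235.7, 285.9]), 0.79), (array([198.
[... 321 characters left out ...]
306.8]), 0.44)]
jaw pred closed [array([274.2, 204.4]), array([277.5, 204.5]), array([262.9, 204.2]), array([288.9, 204.7])]
198 [191 193 191 191 191 191 191 191 193 191 187 170 165 151 100  66  63  67
 100 152 154 142  77  53  54  64  99 126 132 141 155 150 118  78  88 111
 109  86  97 138 153 151 153 153 154 157]
202 [191 190 192 191 191 189 183 159 106  75  72  73  72  64  45  32  33  49
  98 150 154 137  63  37  34  43  67  81  79  75  76  82 113 135 136 138
 134 148 153 155 152 152 152 152 153 157]
206 [191 191 183 161 117  80  71  70  71  72  75  73  73  66  44  34  35  47
  95 149 152 136  60  35  35  39  64  85  84  86  86  82  79  75  79 103
 135 150 154 154 153 152 153 153 155 158]
```

View pics/j.png

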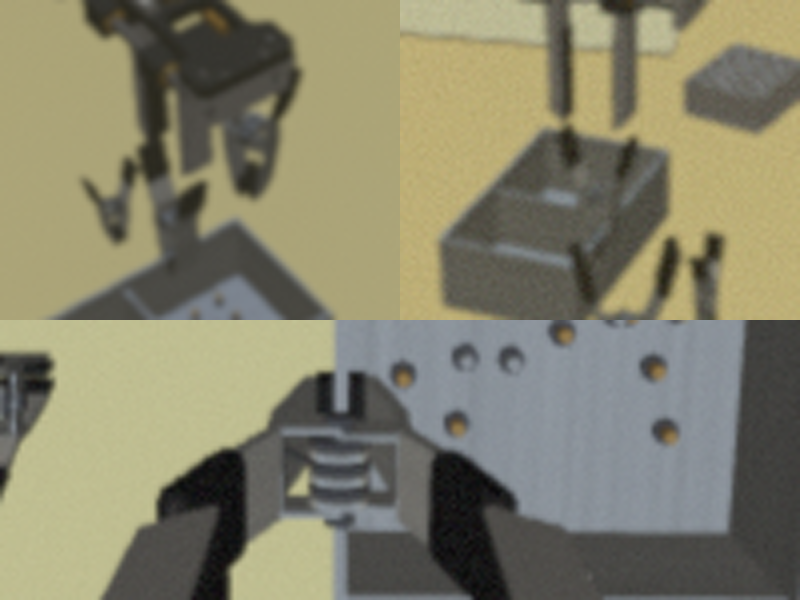

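The last picture's side crop, upper right, shows the finger ends at crop (560, 118) and (625, 125). They are just above or beside the handle tops at (568, 130) and (628, 140). The lower strip shows the jaws still shut on the rim, so nothing has been squeezed yet. I'll check heights by projection.

Run:
```python
from h import *
np.set_printoptions(precision=1,suppress=True)
b=grab_frame("side");a=grab_frame("scene")
def cs(X): u=proj(b,X); return (u-[230,140])*4+[400,0]
def cc(X): u=proj(a,X); return (u-[200,200])*4
for n,X in(("tipL",[558+24,-140,128]),("tipR",[558-24,-140,128]),("hL",[558+27,-139,143]),("hR",[558-27,-139,143]),("hL125",[558+27,-139,125]),("hR125",[558-27,-139,125]),("pin",[557,-139,94]),("rimend",[555.5,-92,60]),("rimend2",[560.6,-281,60]),("farend",[665,-92,60])): print(n,cs(X),cc(X))
```

```text
tipL [561.4 145.8] [197.2 199.4]
tipR [622.4 157.8] [156.9 157.2]
hL [556.5 127.3] [200.1 185.4]
hR [625.6 140.6] [154.4 137.9]
hL125 [557.2 149.3] [201.2 204.6]
hR125 [625.8 162.8] [156.  157.1]
pin [593.3 193.7] [179.8 211.9]
rimend [569.7 265.3] [237.7 214.7]
rimend2 [661.7 147.3] [  2.5 346.7]
farend [434.7 235.7] [332.5 312.6]
```

All three cameras put the real finger ends about 25 mm higher than the reported TCP, at around z = 153 for this opening. The handle tops are at 143, so I squeezed air above them. I'll open, go 26 mm lower, and squeeze again.

Request:
send_rows([
  [1.0, [0, 0, 0], [0, 0, 0]],
  [1.0, [0, 0, 0], [0, 0, 0]],
  [1.0, [0, 0, 0], [0, 0, 0]],
  [1.0, [0, 0, 0], [0, 0, 0]],
  [1.0, [0, 0, 0], [0, 0, 0]],
  [1.0, [0, 0, 0.013], [0, 0, 0]],
  [1.0, [0, 0, 0.013], [0, 0, 0]],
  [1.0, [0, 0, 0], [0, 0, 0]],
])

```text
clock: 7.02
tool_pos: [556.3, -139.8, 99.3]
tcp_rot: [-2.198, -2.238, 0.003]
wrist_force: [-1.1, 0.1, -0.8]
grip_width: 85.7
grip_force: 0.0
```

Request:
send_rows([
  [0.75, [0, 0, 0], [0, 0, 0]],
  [0.65, [0, 0, 0], [0, 0, 0]],
  [0.58, [0, 0, 0], [0, 0, 0]],
  [0.55, [0, 0, 0], [0, 0, 0]],
  [0.55, [0, 0, 0], [0, 0, 0]],
])

```text
clock: 7.43
tool_pos: [558.2, -140.6, 103.0]
tcp_rot: [2.201, 2.241, 0.0]
wrist_force: [-0.5, -0.9, 0.8]
grip_width: 59.8
grip_force: 0.5
```

Request:
send_rows([
  [0.5, [0, 0, 0], [0, 0, 0]],
  [0.46, [0, 0, 0], [0, 0, 0]],
  [0.42, [0, 0, 0], [0, 0, 0]],
  [0.39, [0, 0, 0], [0, 0, 0]],
  [0.385, [0, 0, 0], [0, 0, 0]],
  [0.385, [0, 0, 0], [0, 0, 0]],
  [0.385, [0, 0, 0], [0, 0, 0]],
  [0.385, [0, 0, 0], [0, 0, 0]],
])

```text
clock: 8.1
tool_pos: [558.0, -140.3, 102.1]
tcp_rot: [-2.201, -2.241, -0.0]
wrist_force: [-0.5, -1.2, -0.2]
grip_width: 36.2
grip_force: 11.9
```

Run:
```python
from h import *
np.set_printoptions(precision=1,suppress=True)
f=grab_frame("wrist");s=read_state();print(s["clock"],s["tool_pos"],s["grip_width"],s["grip_force"],s["wrist_force"])
print("jaw pred", [proj(f,[557+k,-139,46]) for k in(-1.5,1.5,-12,12)])
for l in("clip","jaw_a"): print(l,[(np.round(d["location"],1),round(d["confidence"],2)) for d in spot_point(l,f)][:6])
g=f["pixels"].max(2)
for r in(190,196,202,208): print(r,g[r,250:306])
```

```text
8.15 [ 558.  -140.4  102.1] 36.23900501223291 11.890387820312753 [ 0.1 -0.7 -0.1]
jaw pred [array([273.9, 211.2]), array([277.4, 211.3]), array([261.4, 211. ]), array([289.9, 211.5])]
clip [(array([ 72.5, 184.4]), 0.86), (array([210.2, 178.8]), 0.85), (array([229.3, 272.7]), 0.76)]
jaw_a [(array([ 87.1, 202.3]), 0.92), (array([212.5, 257.3]), 0.89), (array([202.5, 188.9]), 0.86), (array([210. , 285.6]), 0.81), (array([ 84.4, 203. ]), 0.8), (array([201.6, 190.5]), 0.59)]
190 [196 196 196 197 196 194 195 196 195 196 196 194 196 197 197 198 195 198
 198 197 196 195 188 162 160 159 156 142 156 159 156 158 155 153 156 160
 164 164 161 160 155 155 156 157 158 160 159 158 158 157 157 162 161 160
 161 161]
196 [195 197 198 195 198 196 195 195 195 196 195 197 196 196 195 194 197 194
 198 200 196 198 188 162 158 156 156 141 156 157 158 154 151 152 156 161
 162 162 162 157 157 157 157 159 159 159 159 157 157 155 159 160 161 161
 155 139]
202 [194 194 192 188 170 136 127 129 130 145 180 195 195 196 198 194 196 197
 196 196 195 196 185 160 159 160 160 158 158 155 156 155 153 153 155 154
 139 108  82  54  52  59  72  75 100 146 157 159 155 156 157 158 161 159
 157 149]
208 [186 154  89  71  74  66  31  32  33  33  32  74 140 191 197 197 195 196
 196 196 196 193 188 164 158 160 158 156 155 154 156 153 153 150 137  61
  34  35  34  33  31  52  72  74  84 121 154 156 156 156 156 161 159 159
 160 158]
```

Squeezed to 36 mm with 12 N. The jaws are now at columns 261 and 285, clear of the rim at 272–277. Lifting.

Request:
send_rows([
  [0.385, [0, 0, -0.005], [0, 0, 0]],
  [0.385, [0, 0, -0.01], [0, 0, 0]],
  [0.385, [0, 0, -0.015], [0, 0, 0]],
  [0.385, [0, 0, -0.025], [0, 0, 0]],
  [0.385, [0, 0, -0.03], [0, 0, 0]],
  [0.385, [0, 0, -0.03], [0, 0, 0]],
  [0.385, [0, 0, -0.02], [0, 0, 0]],
  [0.385, [0, 0, -0.01], [0, 0, 0]],
  [0.385, [0, 0, 0], [0, 0, 0]],
])

```text
clock: 9.0
tool_pos: [559.4, -140.9, 251.4]
tcp_rot: [2.197, 2.237, 0.005]
wrist_force: [0.2, -1.0, -1.3]
grip_width: 36.4
grip_force: 11.9
```

Run:
```python
from h import *
np.set_printoptions(precision=1,suppress=True)
f=grab_frame("wrist");s=read_state();print(s["clock"],s["tool_pos"],s["grip_width"],s["grip_force"],s["wrist_force"])
for l in("clip","jaw_a"): print(l,[(np.round(d["location"],1),round(d["confidence"],2)) for d in spot_point(l,f)][:6])
a=grab_frame("scene")
print("edge",[(d["location"],d["confidence"]) for d in spot_point("edge_mid",a)])
for l in("spreader","card"):
  for m in masks_of(l,a): 
    print(l,m["box"],m["confidence"],m["pixels"].sum()); 
    b=cv2.boxPoints(cv2.minAreaRect(np.argwhere(m["pixels"])[:,::-1].astype(np.float32)));print(b.tolist())
    c=max(cv2.findContours(m["pixels"].astype(np.uint8),0,2)[0],key=len);print(cv2.approxPolyDP(c,3,True)[:,0].tolist())
plan([500,0,240],0.05,.385)
plan([480,190,260],0.1,.385,start=(np.array([500,0,240.]),down(.05)))
```

```text
9.05 [ 558.6 -140.6  248.7] 36.50360617065114 11.889502408448607 [-0.3  0.3 -0.5]
clip [(array([184.4, 211.3]), 0.98), (array([ 93.3, 221.2]), 0.76)]
jaw_a [(array([101.1, 229.9]), 0.86), (array([100.1, 225.5]), 0.81), (array([179.5, 214.9]), 0.78), (array([211.8, 259.2]), 0.73), (array([214.1, 285.3]), 0.68), (array([375.1, 273.7]), 0.64)]
edge [([195.8, 347.8], 0.61)]
spreader [102.7, 266.9, 42.5, 39.0] 0.64 1173
[[99.92306518554688, 272.61541748046875], [139.3461456298828, 264.73077392578125], [146.8461456298828, 302.23077392578125], [107.42306518554688, 310.11541748046875]]
[[136, 269], [118, 269], [106, 277], [103, 288], [111, 304], [128, 306], [142, 296], [142, 278]]
spreader [338.3, 192.7, 18.6, 21.8] 0.55 240
[[336.7059326171875, 213.1764678955078], [342.88238525390625, 188.47059631347656], [355.11767578125, 191.52943420410156], [348.94122314453125, 216.2353057861328]]
[[353, 191], [341, 198], [340, 214], [351, 206]]
card [313.4, 189.2, 42.9, 46.7] 0.78 748
[[303.6669616699219, 220.86399841308594], [350.1211853027344, 183.0123748779297], [365.0296936035156, 201.3091583251953]
[... 219 characters left out ...]
204.67999267578125], [248.2646026611328, 231.7630615234375], [239.73536682128906, 232.23690795898438]]
[[241, 205], [239, 219], [244, 232], [248, 230], [247, 209]]
[[0.385,[0.0353,-0.0137,0.0014],[-0.0008,-0.0003,-0.008]],[0.385,[0.0354,-0.0134,0.0014],[-0.0008,-0.0003,-0.008]],[0.385,[0.0355,-0.0131,0.0014],[-0.0008,-0.0003,-0.008]],[0.385,[0.0356,-0.0128,0.0013],[-0.0008,-0.0003,-0.008]]]
[[0.385,[0.0318,-0.0017,-0.0033],[0.0,0.0,-0.0083]],[0.385,[0.0318,-0.0015,-0.0033],[0.0,0.0,-0.0083]],[0.385,[0.0318,-0.0012,-0.0033],[0.0,0.0,-0.0083]],[0.385,[0.0318,-0.001,-0.0033],[0.0,0.0,-0.0083]],[0.385,[0.0318,-0.0007,-0.0033],[0.0,0.0,-0.0083]],[0.385,[0.0318,-0.0004,-0.0033],[0.0,0.0,-0.0083]]]
```

The clamp is free and held. Moving to look at the card from above.

Request:
send_rows([
  [0.385, [0.02, 0, -0.002], [0, 0, -0.01]],
  [0.385, [0.036, 0, -0.002], [0, 0, -0.01]],
  [0.385, [0.036, 0, -0.002], [0, 0, -0.01]],
  [0.385, [0.036, 0, -0.002], [0, 0, -0.01]],
  [0.385, [0.036, 0, -0.002], [0, 0, -0.01]],
  [0.385, [0.036, 0, -0.001], [0, 0, -0.01]],
  [0.385, [0.036, 0.003, 0], [0, 0, -0.01]],
  [0.385, [0.02, 0.003, 0], [0, 0, -0.01]],
  [0.385, [0, 0, 0], [0, 0, 0]],
  [0.385, [0, 0, 0], [0, 0, 0]],
])

```text
clock: 10.18
tool_pos: [550.0, 116.4, 257.2]
tcp_rot: [-2.107, -2.329, 0.003]
wrist_force: [0.0, -0.1, -0.7]
grip_width: 36.7
grip_force: 11.9
```

Run:
```python
from h import *
np.set_printoptions(precision=1,suppress=True)
f=grab_frame("wrist");s=read_state();print(s["clock"],s["tool_pos"],s["tcp_rot"],s["grip_width"],s["grip_force"])
print(-f["R"].T@f["t"])
for l in("edge_mid","card"): print(l,[(np.round(d["location"],1),round(d["confidence"],2),atz(f,d["location"],120)) for d in spot_point(l,f)][:6])
for l in("spreader","card"):
  for m in masks_of(l,f):
    print(l,m["box"],m["confidence"],m["pixels"].sum());
    c=max(cv2.findContours(m["pixels"].astype(np.uint8),0,2)[0],key=len);print(cv2.approxPolyDP(c,2,True)[:,0].tolist())
for x,y in((561,190),(555,240)): print(proj(f,[x,y,120]))
cv2.imwrite("pics/k.png",f["pixels"])
a=grab_frame("scene")
for p in((198,341),(191,353)): print(atz(a,p,118))
```

```text
10.2333 [550.2 115.3 257.4] [-2.1 -2.3  0. ] 36.403532033207355 11.870532836182974
[544.  182.8 461.6]
edge_mid [(array([ 86.5, 292.8]), 0.72, array([554.6, 228.5, 120. ])), (array([ 87.1, 290.8]), 0.2, array([552.6, 227.7, 120. ]))]
card [(array([122., 295.]), 0.76, array([560.7, 194.3, 120. ]))]
spreader [292.3, 58.7, 5.0, 60.2] 0.48 182
[[294, 56], [292, 75], [295, 117], [297, 102]]
card [283.7, 41.1, 23.1, 164.8] 0.59 1269
[[291, 41], [287, 60], [290, 166], [288, 172], [282, 176], [284, 201], [296, 205], [304, 196], [300, 185], [294, 179]]
[294.8 126.2]
[294.5  74.5]
[560.2 199.4 118. ]
[557.4 250.1 118. ]
```

Run:
```python
from h import *
np.set_printoptions(precision=1,suppress=True,linewidth=200)
f=grab_frame("wrist")
for r in range(40,206,8): print(r,'|'.join("%d,%d,%d"%tuple(p) for p in f["pixels"][r,282:304]))
```

```text
40 155,201,202|152,199,200|150,199,199|151,198,199|152,200,200|148,194,194|127,168,166|81,110,84|101,138,101|130,171,155|148,194,194|153,200,201|155,201,201|153,200,201|152,199,200|151,199,200|151,198,200|151,198,200|150,197,199|153,199,202|152,199,201|152,199,200
48 139,181,183|139,183,184|138,180,181|134,174,175|133,172,174|119,155,155|58,77,67|67,93,57|94,129,90|115,151,134|131,172,171|132,170,171|132,169,171|133,172,173|132,170,172|132,170,172|133,171,172|129,165,167|129,167,168|130,166,168|130,166,169|130,167,168
56 92,94,95|98,99,101|94,96,98|96,96,97|81,84,84|39,46,38|31,44,25|63,86,53|98,127,86|130,143,116|168,161,153|166,157,152|138,132,128|93,93,93|86,88,87|86,87,85|82,84,82|80,82,82|77,78,78|78,78,76|78,79,77|79,80,79
64 69,69,65|65,66,60|67,68,61|64,66,61|53,55,48|30,37,25|29,38,25|58,78,47|94,125,81|122,139,110|164,158,150|164,155,150|148,141,136|114,109,106|73,75,69|66,70,61|67,70,61|64,66,61|66,70,61|64,67,58|64,67,59|66,68,61
72 70,72,66|71,73,67|68,71,65|68,67,63|64,66,59|27,37,22|27,38,23|46,63,36|84,113,73|116,137,102|158,158,144|172,163,159|165,156,151|133,126,123
[... 2838 characters left out ...]
11,205,200|212,207,202|212,207,201|211,205,200|213,207,201|213,208,203|211,205,200|203,198,193|165,162,156|68,74,64|53,75,43|79,108,68|76,93,71|73,77,76|75,78,78|71,75,75|74,75,76|73,76,76|70,72,70|71,71,70|72,72,73|72,73,71
192 110,132,134|76,83,82|73,76,76|75,79,78|72,74,75|72,74,75|74,78,78|73,77,77|72,74,74|65,72,69|55,78,49|77,108,65|75,97,67|73,77,76|75,78,79|73,77,76|76,80,78|75,80,80|75,77,78|73,77,77|72,78,79|97,117,118
200 154,201,202|156,198,199|155,179,178|161,156,149|162,153,146|160,152,144|160,153,144|160,152,146|161,153,146|157,148,140|159,151,143|161,152,145|161,153,145|161,153,145|157,157,151|156,181,178|152,196,198|151,199,200|152,199,201|152,200,201|153,199,202|153,199,200
```

Run:
```python
from h import *
np.set_printoptions(precision=2,suppress=True,linewidth=200)
f=grab_frame("wrist");P=f["pixels"].astype(float)
print("plate col",P[46:62,292:294,2].mean(1).astype(int),P[110:124,292:294,2].mean(1).astype(int))
# card edge: green excess centroid
pts=[]
for r in range(44,186,4):
    w=P[r,285:298]; e=np.clip(w[:,1]-w[:,2]-12,0,None)
    if e.sum()>10: pts.append(atz(f,(r,(e*np.arange(285,298)).sum()/e.sum()),120)[:2])
pts=np.array(pts);k=np.polyfit(pts[:,1],pts[:,0],1);res=pts[:,0]-np.polyval(k,pts[:,1]);print(k,res.round(1),"yaw",-np.arctan(k[0]))
for y in(200,228,250): print(y,np.polyval(k,y))
for r in(51,52,53,54,55,116,117,118): print(r,atz(f,(r,293),118))
s=read_state();print(Ro.from_rotvec(s["tcp_rot"]).as_matrix(),s["tool_pos"])
# jaws
for l in("jaw_a","clip"): print(l,[(np.round(d["location"],1),round(d["confidence"],2),atz(f,d["location"],200)) for d in spot_point(l,f)][:6])
```

```text
plate col [198 197 175 122 103 106 117 138 150 151 150 151 151 152 152 150] [129 130 130 131 124 105  75  75  73  74  75  75  75  74]
[ -0.13 582.81] [-0.3 -0.3 -0.2 -0.5 -0.7 -0.3  2.4 -0.5  2.8 -0.3 -0.2 -0.2 -0.4 -0.2 -0.2 -0.3 -0.1 -0.2 -0.2 -0.1 -0.  -0.1  0.   0.  -0.1  0.  -0.1  0.   0.   0.  -0.1 -0.1 -0.1  0.2  0.2  0.1] yaw 0.12757139529211547
200 557.1582122259781
228 553.5667087252492
250 550.7448131175337
51 [552.47 260.31 118.  ]
52 [552.57 259.39 118.  ]
53 [552.67 258.48 118.  ]
54 [552.77 257.57 118.  ]
55 [552.87 256.65 118.  ]
116 [559.23 198.35 118.  ]
117 [559.34 197.35 118.  ]
118 [559.45 196.35 118.  ]
[[-0.1  1.   0. ]
 [ 1.   0.1  0. ]
 [-0.   0.  -1. ]] [550.53 114.72 258.22]
jaw_a [(array([213.7, 284.9]), 0.93, array([557.55, 113.91, 200.  ])), (array([213.5, 258.8]), 0.67, array([535.41, 111.93, 200.  ]))]
clip [(array([227.2, 274.6]), 0.57, array([549.96, 101.13, 200.  ])), (array([ 83.5, 290.8]), 0.25, array([551.39, 218.14, 200.  ]))]
```

Card top edge found: plate centre at about (554.9, 228.5), card yaw about 0.125. In the grip, the jaw middle sits about 4 mm towards the robot, a tilt of about 0.04, which I'll take out on the way over.

Request:
send_rows([
  [0.385, [0.015, 0.003, 0], [-0.008, 0, -0.005]],
  [0.385, [0.025, 0.004, 0], [-0.008, 0, -0.005]],
  [0.385, [0.03, 0.005, 0], [-0.008, 0, -0.005]],
  [0.385, [0.025, 0.004, 0], [-0.008, 0, -0.005]],
  [0.385, [0.0185, 0.003, 0], [-0.008, 0, -0.005]],
  [0.385, [0, 0, 0.015], [0, 0, 0]],
  [0.385, [0, 0, 0.015], [0, 0, 0]],
  [0.385, [0, 0, 0], [0, 0, 0]],
  [0.385, [0, 0, 0], [0, 0, 0]],
  [0.385, [0, 0, 0], [0, 0, 0]],
])

```text
clock: 11.52
tool_pos: [558.5, 230.5, 229.3]
tcp_rot: [2.063, 2.333, 0.047]
wrist_force: [-0.3, -0.0, -0.2]
grip_width: 36.9
grip_force: 11.9
```

```bash
cat > chk.py <<'E'
from h import *
np.set_printoptions(precision=1,suppress=True,linewidth=200)
f=grab_frame("wrist");a=grab_frame("scene");b=grab_frame("side");s=read_state()
print(s["clock"],s["tool_pos"],s["grip_width"],s["grip_force"],s["wrist_force"])
M=Ro.from_rotvec(s["tcp_rot"]).as_matrix();print("yaw",np.arctan2(M[1,1],M[0,1]),"z",M[:,2])
for n,x in(("w",f),("sc",a),("si",b)):
  for l in("clip","jaw_a","edge_mid"):
    print(n,l,[(np.round(d["location"],1),round(d["confidence"],2)) for d in spot_point(l,x)][:6])
  print("  pred edge",proj(x,[554.9,228.5,120])[::-1],"tcp",proj(x,s["tool_pos"])[::-1],"jaw@TCP-56",proj(x,s["tool_pos"]+56*M[:,2])[::-1])
ca=cv2.resize(a["pixels"][150:250,300:400],(400,400),interpolation=2);cb=cv2.resize(b["pixels"][190:290,170:270],(400,400),interpolation=2)
cv2.imwrite("pics/m%d.png"%(s["clock"]*100),np.vstack([np.hstack([ca,cb]),cv2.resize(f["pixels"][170:270,180:380],(400,200),interpolation=2).repeat(1,0) if 0 else cv2.resize(f["pixels"][190:240,190:390],(800,200),interpolation=2)]))
E
python3 chk.py
```

```text
11.6667 [558.8 230.5 229.9] 36.56548712636758 11.866235724301077 [-0.4  0.1 -0.7]
yaw 0.12247358010336235 z [ 0.  0. -1.]
w clip [(array([229.1, 274.5]), 0.6)]
w jaw_a [(array([214., 260.]), 0.86), (array([213. , 286.3]), 0.74)]
w edge_mid [(array([199.6, 267.8]), 0.56)]
  pred edge [201.3 268.7] tcp [233.8 277.2] jaw@TCP-56 [213.  277.3]
sc clip [(array([163.5, 352.7]), 0.75), (array([231.3, 261. ]), 0.68), (array([250.3, 227.1]), 0.49)]
sc jaw_a [(array([246.2, 263.5]), 0.88), (array([179.7, 347. ]), 0.61), (array([183.9, 350.6]), 0.57), (array([247.9, 264.8]), 0.56), (array([258.5, 233. ]), 0.44), (array([261.7, 230.7]), 0.44)]
sc edge_mid [(array([198.2, 347.3]), 0.5), (array([162.1, 359.3]), 0.18)]
  pred edge [192.8 347.2] tcp [163.2 352.4] jaw@TCP-56 [179.3 351. ]
si clip [(array([221.1, 286. ]), 0.93), (array([219.1, 209.3]), 0.84), (array([215. , 305.4]), 0.54), (array([167. , 313.8]), 0.53)]
si jaw_a [(array([235.7, 285.7]), 0.86), (array([240.1, 284. ]), 0.78), (array([233.7, 216.3]), 0.75), (array([234.1, 205.3]), 0.67), (array([217.5, 307.6]), 0.66), (array([214.8, 303.3]), 0.37)]
si edge_mid [(array([245.8, 220.8]), 0.73)]
  pred edge [252.7 214.7] tcp [212.6 208.2] jaw@TCP-56 [233.5 209.6]
```

```bash
cat > tr.py <<'E'
from h import *
import sys
np.set_printoptions(precision=1,suppress=True)
f=grab_frame("wrist");a=grab_frame("scene");b=grab_frame("side");s=read_state();print(s["clock"],s["tool_pos"])
def pick(l,x,P,n):
    q=np.array(proj(x,P)[::-1]); c=[np.array(d["location"]) for d in spot_point(l,x) if np.linalg.norm(d["location"]-q)<22]
    c.sort(key=lambda v:np.linalg.norm(v-q)); return c[:n]
M=Ro.from_rotvec(s["tcp_rot"]).as_matrix()
for l,k,n in(("jaw_a",56,2),("clip",8,1)):
    P=s["tool_pos"]+k*M[:,2]; o=[(x,pick(l,x,P,n)) for x in(f,a,b)]
    print(l,[np.round(v[1],1).tolist() for v in o])
    o=[(x,np.mean(v,0)) for x,v in o if len(v)==n]
    X,e=tri(o); print("  xyz",X,"err",np.round(e,1),"rel edge",X-[554.9,228.5,120])
E
python3 tr.py
```

```text
12.2667 [558.2 230.7 228.5]
jaw_a [[[213.1, 287.2], [212.4, 258.4]], [[182.8, 351.3], [181.8, 347.9]], [[235.5, 207.8], [235.4, 214.0]]]
  xyz [559.5 227.8 165. ] err [2.5 0.5 0.8] rel edge [ 4.6 -0.7 45. ]
clip [[[227.7, 272.9]], [], [[218.1, 209.4]]]
  xyz [556.3 231.3 216.8] err [0.7 0.2] rel edge [ 1.4  2.8 96.8]
```

```bash
cat > ed.py <<'E'
from h import *
np.set_printoptions(precision=1,suppress=True,linewidth=200)
f=grab_frame("wrist");P=f["pixels"].astype(float);s=read_state();print(s["tool_pos"],s["wrist_force"])
pts=[];rc=[]
for r in range(120,206,3):
    c0=int(round(proj(f,[554.9-1.5,228.5,120])[0]-(r-201)*.0))
    w=P[r,c0-12:c0+13]; e=np.clip(w[:,1]-w[:,2]-14,0,None); e[w[:,1]>170]=0
    if e.sum()>15:
        c=(e*np.arange(c0-12,c0+13)).sum()/e.sum(); rc.append((r,round(c,1))); pts.append(atz(f,(r,c),120)[:2])
pts=np.array(pts); 
for _ in range(4):
    k=np.polyfit(pts[:,1],pts[:,0],1); res=abs(pts[:,0]-np.polyval(k,pts[:,1])); pts=pts[res<max(.6,2*np.median(res))]
print(rc); print("n",len(pts),"yaw",-np.arctan(k[0]),"card x at 228.5",np.polyval(k,228.5),"-> edge_mid x",np.polyval(k,228.5)+1.5)
zj=s["tool_pos"][2]-63
for d in spot_point("jaw_a",f): print("jaw",d["location"],d["confidence"],atz(f,d["location"],zj))
for d in spot_point("clip",f): print("pin",d["location"],d["confidence"],atz(f,d["location"],zj+51))
E
python3 ed.py
```

```text
[558.2 230.7 228.5] [-1.2  0.3 -0.3]
[(159, np.float64(267.2)), (162, np.float64(273.3)), (165, np.float64(271.7)), (168, np.float64(267.2)), (171, np.float64(274.8)), (174, np.float64(267.5)), (177, np.float64(267.5)), (180, np.float64(267.5)), (183, np.float64(267.5)), (186, np.float64(267.5)), (189, np.float64(267.6)), (192, np.float64(267.9)), (195, np.float64(267.9)), (198, np.float64(267.8)), (201, np.float64(267.8)), (204, np.float64(267.8))]
n 11 yaw 0.1307334332431018 card x at 228.5 553.684216007489 -> edge_mid x 555.184216007489
jaw [211.9, 261.1] 0.69 [547.3 228.5 165.5]
jaw [212.0, 284.9] 0.63 [567.8 230.8 165.5]
pin [228.8, 274.2] 0.67 [556.9 230.1 216.5]
```

Request:
send_rows([
  [0.385, [-0.0005, -0.0015, 0.005], [0, 0, -0.006]],
  [0.385, [-0.0005, -0.001, 0.01], [0, 0, 0]],
  [0.385, [0, 0, 0.01], [0, 0, 0]],
  [0.385, [0, 0, 0.005], [0, 0, 0]],
  [0.385, [0, 0, 0], [0, 0, 0]],
  [0.385, [0, 0, 0], [0, 0, 0]],
])

```text
clock: 13.22
tool_pos: [556.6, 229.3, 197.3]
tcp_rot: [2.056, 2.34, 0.044]
wrist_force: [0.3, 0.1, -0.5]
grip_width: 36.1
grip_force: 11.9
```

```bash
python3 tr.py; python3 ed.py
```

```text
13.3667 [557.4 229.6 199. ]
jaw_a [[[213.7, 285.8], [214.7, 261.3]], [[187.9, 345.9]], [[245.4, 210.4], [246.9, 219.0]]]
  xyz [555.6 226.3 136.7] err [1.2 0.4] rel edge [ 0.7 -2.2 16.7]
clip [[[228.4, 273.7]], [[176.6, 347.9]], [[229.7, 215.4]]]
  xyz [552.8 225.3 181.3] err [4.8 0.1 1.7] rel edge [-2.1 -3.2 61.3]
[557.2 229.6 198.7] [ 0.   0.2 -1. ]
[(159, np.float64(269.2)), (162, np.float64(269.1)), (165, np.float64(275.6)), (168, np.float64(269.1)), (171, np.float64(269.3)), (174, np.float64(276.2)), (177, np.float64(269.0)), (180, np.float64(269.0)), (183, np.float64(269.0)), (186, np.float64(269.1)), (189, np.float64(269.0)), (192, np.float64(269.1)), (195, np.float64(269.1)), (198, np.float64(269.4)), (201, np.float64(269.1)), (204, np.float64(269.1))]
n 13 yaw 0.12512136159838821 card x at 228.5 553.4328649317155 -> edge_mid x 554.9328649317155
jaw [210.7, 283.9] 0.97 [565.8 230.7 135.7]
jaw [216.1, 260.6] 0.67 [546.4 223.5 135.7]
```

Request:
send_rows([
  [0.385, [0, -0.0012, 0.002], [0, 0, 0]],
  [0.385, [0, 0, 0.006], [0, 0, 0]],
  [0.385, [0, 0, 0.006], [0, 0, 0]],
  [0.385, [0, 0, 0.006], [0, 0, 0]],
  [0.385, [0, 0, 0.006], [0, 0, 0]],
  [0.385, [0, 0, 0.005], [0, 0, 0]],
  [0.385, [0, 0, 0], [0, 0, 0]],
  [0.385, [0, 0, 0], [0, 0, 0]],
])

```text
clock: 14.48
tool_pos: [556.8, 229.4, 166.7]
tcp_rot: [2.056, 2.34, 0.045]
wrist_force: [0.6, 0.2, -0.9]
grip_width: 36.3
grip_force: 11.9
```

```bash
python3 tr.py; python3 ed.py
python3 - <<'E'
from h import *
f=grab_frame("wrist");a=grab_frame("scene");b=grab_frame("side")
r=lambda p,w,h:cv2.resize(p,(w,h),interpolation=2)
cv2.imwrite("pics/z.png",np.vstack([np.hstack([r(a["pixels"][160:220,320:380],400,400)[:300],r(b["pixels"][210:270,180:240],400,400)[:300]]),r(f["pixels"][185:245,195:355],800,300)]))
E
```

```text
14.6333 [557.4 229.6 167.9]
jaw_a [[[215.2, 285.8], [213.0, 260.5]], [[195.4, 344.9], [200.4, 347.8]], [[256.8, 220.0], [254.4, 205.6]]]
  xyz [559.1 225.7 106.2] err [3.6 0.8 1.6] rel edge [  4.2  -2.8 -13.8]
clip [[[228.7, 275.1]], [[186.1, 349.0]], [[240.6, 213.7]]]
  xyz [557.6 226.6 150.1] err [2.  0.9 1.1] rel edge [ 2.7 -1.9 30.1]
[557.2 229.6 167.6] [ 0.  -0.1 -0.8]
[(162, np.float64(269.7)), (165, np.float64(269.7)), (168, np.float64(276.3)), (171, np.float64(269.6)), (174, np.float64(269.7)), (177, np.float64(276.3)), (180, np.float64(271.6)), (183, np.float64(269.6)), (186, np.float64(269.6)), (189, np.float64(269.7)), (192, np.float64(269.8)), (195, np.float64(269.8)), (198, np.float64(269.8)), (201, np.float64(269.9)), (204, np.float64(269.9))]
n 10 yaw 0.1326585111516625 card x at 228.5 553.6294753143649 -> edge_mid x 555.1294753143649
jaw [212.4, 259.0] 0.97 [544.6 226.6 104.6]
jaw [213.0, 283.9] 0.63 [566.1 228.6 104.6]
pin [212.9, 267.8] 0.61 [550.  240.  155.6]
pin [226.7, 272.8] 0.57 [554.8 230.4 155.6]
```

View pics/z.png

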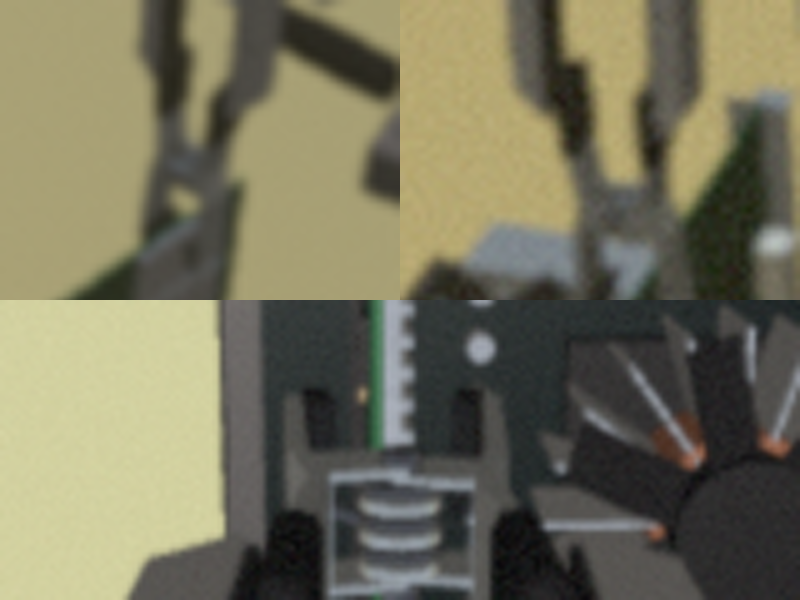

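The final view's bottom strip shows the jaw pads at crop columns 332 and 452, with card plus plate at 370–413, so it is centred and square with clear gaps on both sides. The two upper crops show the jaws straddling the edge. Depth is about 14 mm; I'll go 4 mm deeper for margin and nudge 1 mm along the card.

Request:
send_rows([
  [0.385, [0.001, 0, 0.002], [0, 0, 0]],
  [0.385, [0, 0, 0.002], [0, 0, 0]],
  [0.385, [0, 0, 0], [0, 0, 0]],
  [0.385, [0, 0, 0], [0, 0, 0]],
  [0.385, [0, 0, 0], [0, 0, 0]],
  [0.385, [0, 0, 0], [0, 0, 0]],
])

```text
clock: 15.73
tool_pos: [557.2, 230.5, 163.5]
tcp_rot: [2.056, 2.34, 0.046]
wrist_force: [-0.1, -0.3, -1.1]
grip_width: 36.3
grip_force: 11.9
```

```bash
python3 tr.py; python3 ed.py
```

```text
15.8833 [557.2 230.5 163.5]
jaw_a [[[212.4, 287.2], [211.0, 257.8]], [[197.5, 345.5], [201.2, 348.2]], [[258.9, 210.5], [257.7, 217.6]]]
  xyz [558.2 227.5  99.3] err [3.1 0.6 1. ] rel edge [  3.3  -1.  -20.7]
clip [[[228.9, 275.6]], [[186.6, 347.8]], [[244.3, 213.8]]]
  xyz [556.  227.7 143.9] err [1.9 0.3 0.4] rel edge [ 1.1 -0.8 23.9]
[557.1 230.5 163.4] [-0.2  0.9  0.1]
[(165, np.float64(269.7)), (168, np.float64(275.2)), (171, np.float64(275.9)), (174, np.float64(269.6)), (177, np.float64(271.4)), (180, np.float64(276.5)), (183, np.float64(269.6)), (186, np.float64(269.6)), (189, np.float64(269.6)), (192, np.float64(269.7)), (195, np.float64(269.8)), (198, np.float64(269.9)), (201, np.float64(269.9)), (204, np.float64(269.9))]
n 8 yaw 0.14081755672464516 card x at 228.5 553.760258133085 -> edge_mid x 555.260258133085
jaw [215.4, 283.1] 0.96 [565.6 227.4 100.4]
jaw [212.3, 261.4] 0.57 [546.6 227.9 100.4]
pin [230.1, 272.9] 0.93 [555.1 228.9 151.4]
```

Centred to within about 1 mm by the wrist camera, roughly 18 mm deep, no contact force. Handing in.

```bash
python3 -c "
from rig import *
print(sign_off())"
```

```text
the job is handed in; nothing more can be done
None
```

The job is handed in: the middle clamp is off the tray rim and held squeezed over the card's top edge, centred on the plate. The jaws reach about 18 mm down each side, roughly 20 mm apart, with no contact seen or felt. My first squeeze closed on air above the handles and moved nothing.

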